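Present a stone and bead set over the light pad

ROBOT

A 6-joint arm with a two-finger parallel gripper is mounted at the origin on the work surface. World frame = base frame: x ahead of the robot, y to its left, z up, the work surface at z = 0. Lengths are in mm, angles in degrees, forces in N, time in s.
With the tool pointing down it reaches from about 350 to 850 mm from the base axis. Payload 8.1 kg.
Tool frame: the origin (TCP) lies at the very end of the fingers, on their centre line; the grasp point (between the pads) lies 19 mm behind it (r.grip_depth is the distance from the TCP to the grasp point, in mm); z points along the fingers, y is the direction in which the jaws open and shut (so a half turn about z gives the same grasp; the last joint's range is limited). The gripper opens to 85 mm and grips with 20 to 120 N. Pads are 22 mm wide; open, the fingers measure 114 mm over their backs; the gripper's body (76 mm by 85 mm) begins 54 mm behind the grasp point. The pads swing forward as they close: fully open they stand 13 mm farther back than shut.
Start: joints at [66.326, 7.471, 85.268, -0, 87.261, -4.893], TCP at [193.155, 568.064, 231.292] pointing down, gripper open.
Joint ranges: [-169.43, 169.43], [-51.17, 129.36], [1.28, 143.12], [-76.62, 256.62], [0, 156.53], [-152.29, 152.29]. Speed limits (degrees/s): [136.94, 136.94, 159.86, 180, 180, 180].

INTERFACE

Orientations are given as [roll, pitch, yaw] about the fixed x, y, z axes, in that order (R = Rz(yaw) Ry(pitch) Rx(roll)).
In Python, from bench import status, viewer, hand_in, r gives the robot as it stands.
- The arm moves only by the shell command python3 -m crank 'ROWS' [OPENING] [FORCE]. ROWS is a JSON object of lists of equal length, an entry for each row: "slide": the shift along the tool's x, y, z in m, a list of three; "twist": the turn about the tool's z in rad. A call has 1 to 8 rows; each row shifts and turns the commanded pose from where the row before left it, along the tool's axes as they then stand; what a row does not reach is not made up. A row lasts 1/10 s, in which the tool goes at most 50 mm and 8.59 degrees, less where a joint would pass 70% of its speed; a pose out of reach is approached as far as the arm can. A call with a gripper value outside its range is refused whole. OPENING is the closure, from 0 (fully open) to 1 (shut), set as the call begins (- or left out, the last holds). The fingers move at their own pace and stop on an object; FORCE is the grip in N (left out, the last holds). Time passes only in rows, so rows that do not move let the fingers close. It gives the time, the measured TCP pose, the force and the opening at its end, in the units of the state.
- status.sense(): the state, without advancing time (a new reading comes with each control period).
- viewer.snapshot(name): name is "scene" or "top"; returns a dict with "img" (420x560x3 uint8, red, green, blue), "fx", "fy", "cx", "cy" (pixels), "k1" (the pictures are not rectified: a ray, as slopes to the right and down, at radius r is drawn at 1 + k1 r^2 times it, then the intrinsics apply), "R" (3x3) and "t" (3): a world point X has camera coordinates R X + t. Camera axes: x right, y down, z forward; pixel columns grow to the right and rows downward; lengths in mm; the calibration is good to about 2 mm. A picture is of the moment at which its call begins. There is no depth.
- hand_in(): hands the job in, once; it reports no verdict.
The state is a dict: "time": time; "joint_pos": joint angles; "qd": joint speeds; "joint_efforts": joint torques, N m; "tool_pos": TCP position; "tcp_rot": TCP orientation; "ft_force": force on the tool from outside, world axes, zero at the start; "wrist_torque": the same for the moment, N m; "finger_gap": finger opening in mm.
Only numpy, scipy, OpenCV 4.12 (cv2) and the standard library are available. Lean on these libraries where they do the work, as an engineer would, in place of code of your own. Each camera call takes 0.05 s, during which the arm holds its last target.

TASK

Set the teal stone block flat and square into the rectangular pocket of the wooden sorting tray and let go of it. Then lift the tray by its red handle and carry it level, so that the loose dark bead stays in its round pocket, and finish while still holding the tray level and still, about 10 cm above the middle of the light pad. Do not drop the stone, do not touch the bead, and leave the jars, spool, amber disc, dish and calliper where they are.

Things in the scene. Friction and masses are not known exactly. Their poses are not given: they have to be found in the camera images.
- tray: loose light-wood tray, 190 (x) x 80 (y) x 14 mm, about 0.35 kg, any yaw. Origin: centre of its underside; x runs along its length from the rectangular pocket (-x) to the round one (+x); z up. Pocket floors are 9 mm above the underside. In its middle stands a red handle, an upright fin 44 mm long (x), 12 mm thick (y), its top 70 mm above the underside
- tray_grip (a point): point in the red handle to grip, on the tray's vertical centre line, 57 mm above the tray's underside (13 mm below the handle's top)
- stone_pocket (a point): centre of the floor of the tray's rectangular pocket, 62 mm from the tray's centre towards its -x end; the pocket measures 56 (tray x) x 42 (tray y) mm, 5 mm deep, with slightly bevelled edges, so 3 mm spare all round the stone. The stone stands 19 mm proud of the tray when seated
- bead_seat (a point): where the bead's centre is when the bead lies in the middle of its round pocket: 62 mm from the tray's centre towards its +x end, 21 mm above the tray's underside; the pocket is 40 mm across and 5 mm deep
- bead_center (a point): centre of the loose dark polished bead, a ball of 24 mm diameter, about 30 g, free to roll about in its pocket (up to about 12 mm off the middle)
- stone: loose teal stone block, 50 (x) x 36 (y) x 24 mm high, about 0.11 kg, lying flat on the table. Origin: centre of its underside; x along its long side, z up. Either way round fits the pocket
- pad_centre (a point): centre of the top face of the light pad, a fixed flat black slab with a white lit top, 180 x 140 x 12 mm, lying on the table; this point is 12 mm above the table
- lightpad: the light pad itself; origin at the centre of its underside, x along its 180 mm side
- jar_dark: loose glass jar of dark beads, 58 mm across, 62 mm high, leave alone; origin at the centre of its underside
- jar_teal: loose glass jar of teal beads, 58 mm across, 62 mm high, leave alone; origin at the centre of its underside
- spool: loose spool, black with pale wooden ends, standing, 34 mm across, 50 mm high, leave alone; origin at the centre of its underside
- cabochon: loose amber disc, 36 mm across, 10 mm thick, leave alone; origin at the centre of its underside
- dish: loose white bowl, 80 mm across, 25 mm high, leave alone; origin at the centre of its underside
- calliper: loose steel calliper lying flat, 130 mm long (x), its jaws reaching out about 50 mm towards its +y, up to 11 mm high, leave alone; origin under the middle of its beam
- bead: the bead as a body (it turns as it rolls; use bead_center for its place)
Things that resemble listed ones, but are neither listed nor needed, are in the scene too. Several things have the shape of the stone; the one meant has the colours described above.

How it is judged:
By the outcome, as a careful person would: the job done as asked, in the order asked, and still so for the second after the job is handed in, while the arm keeps its last pose, push and grip.
It also fails if it takes over 64 s, if anything falls off the work surface, if the arm or the gripper's body presses on something with over 40 N, if the wrist force passes 120 N, or if a joint passes its speed limit or range.

## Working session

There is one attempt and no reset: what is moved stays moved. The work goes in short steps, Python scripts to look and compute and a shell command to move; the robot and the scene stay as the last step left them, time stands still between calls to the robot, and variables do not carry over. Pictures are saved under pics/ and viewed, and the job is handed in when it is done.

```bash
ls; mkdir -p pics; python3 - <<'E'
from bench import status, viewer, r
import cv2
print(status.sense())
for n in("scene","top"):
    s=viewer.snapshot(n); cv2.imwrite(f"pics/{n}0.png",cv2.cvtColor(s["img"],cv2.COLOR_RGB2BGR))
    print({k:v for k,v in s.items() if k!="img"})
E
```

```text
pics
{'time': 0.0, 'joint_pos': array([ 6.63263698e+01,  7.51635887e+00,  8.53307029e+01,  6.30219172e-05,
        8.72624693e+01, -4.89231391e+00]), 'qd': array([-0.07600982, -0.04906269,  0.0382416 , -0.05915773,  0.09348599,
        0.0164954 ]), 'joint_efforts': array([-6.21899358e-05, -5.69386768e+01, -5.00556850e+01, -2.18929513e-04,
        1.46943773e-02,  8.39424001e-05]), 'tool_pos': array([192.91644175, 567.5404924 , 230.2177645 ]), 'tcp_rot': array([-1.79890873e+02, -9.40387894e-03,  1.61218672e+02]), 'ft_force': array([ 0.09553974, -0.0491881 , -0.45242776]), 'wrist_torque': array([ 0.01957388,  0.02061047, -0.0021363 ]), 'finger_gap': 85.54539010098128}
{'fx': 533.096252271405, 'fy': 533.096252271405, 'cx': 268.76936409166206, 'cy': 208.24674442589384, 'k1': 0.05741599778106225, 'R': array([[-0.09763316,  0.99517959,  0.00923872],
       [ 0.68891219,  0.07428011, -0.72102875],
       [-0.71823935, -0.06403165, -0.69284355]]), 't': array([  80.97868258, -360.8650959 , 1994.39175293])}
{'fx': 453.2677221443418, 'fy': 453.2677221443418, 'cx': 272.7034189569624, 'cy': 211.9712625296561, 'k1': 0.024742097337795442, 'R': array([[-0.01799917, -0.99965256, -0.01925567],
       [-0.99308995,  0.02010813, -0.1156201 ],
       [ 0.11596712,  0.01704154, -0.99310685]]), 't': array([  16.96507771,  601.90591184, 1109.27920626])}
```

View pics/scene0.png

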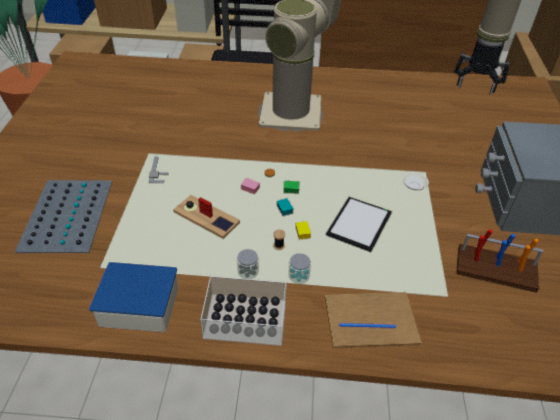

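View pics/top0.png

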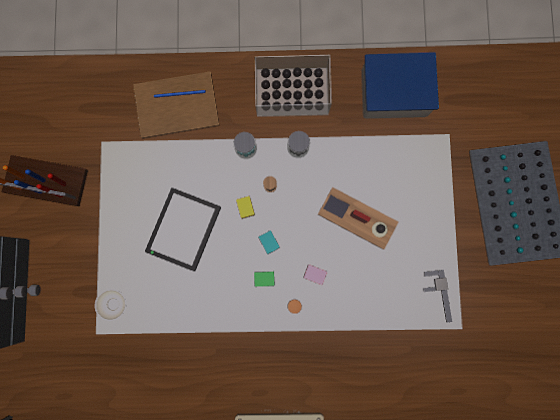

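The top picture shows four blocks with the stone's shape: teal (269,242), green (264,279), yellow (245,207) and pink (316,274). In the scene picture they are at (285,206), (291,187), (303,230) and (250,185). The teal one is at top (269,242) and scene (285,206). The tray has its rectangular pocket at top (336,206), its handle at (360,217) and the bead at (380,229). The pad is at (183,229). Next I'll take a close crop and measure.

```bash
cat > h.py <<'E'
import numpy as np, cv2
from bench import status, viewer, r
def ray(s,px):
    K=np.array([[s["fx"],0,s["cx"]],[0,s["fy"],s["cy"]],[0,0,1.]])
    # radial: xd = x*(1+k1 r^2)
    p=cv2.undistortPointsIter(np.array(px,float).reshape(-1,1,2),K,np.array([s["k1"],0,0,0,0]),None,None,(3,100,1e-12)).reshape(-1,2)
    d=np.c_[p,np.ones(len(p))]@s["R"]; c=-s["R"].T@s["t"]
    return c,d
def plane(s,px,z):
    c,d=ray(s,px); return c+d*((z-c[2])/d[:,2])[:,None]
def proj(s,X):
    q=np.atleast_2d(X)@s["R"].T+s["t"]; q=q[:,:2]/q[:,2:]; q=q*(1+s["k1"]*(q**2).sum(1))[:,None]
    return q*s["fx"]+[s["cx"],s["cy"]]
def crop(s,x0,y0,x1,y1,k,name):
    im=cv2.cvtColor(s["img"],cv2.COLOR_RGB2BGR)[y0:y1,x0:x1]
    cv2.imwrite("pics/"+name+".png",cv2.resize(im,None,fx=k,fy=k,interpolation=cv2.INTER_CUBIC))
E
python3 - <<'E'
from h import *
t=viewer.snapshot("top"); s=viewer.snapshot("scene")
crop(t,230,180,410,300,4.4,"ct"); crop(s,165,160,325,270,5,"cs")
E
```

```text
(no output)
```

View pics/ct.png

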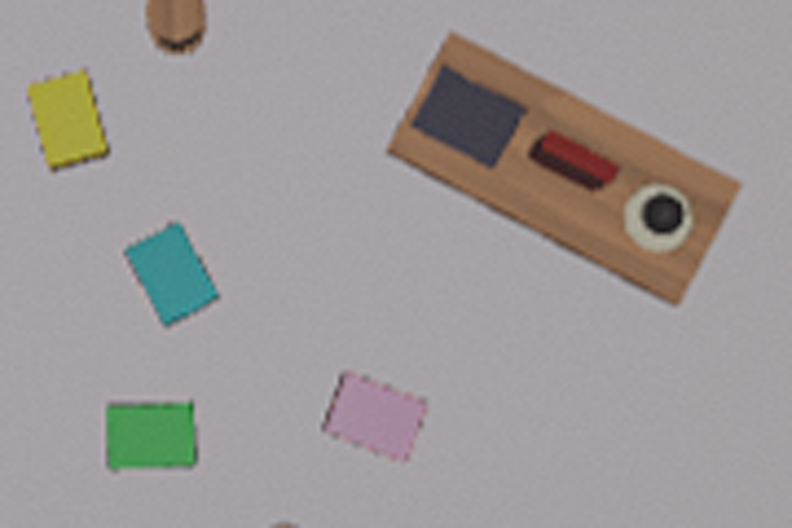

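View pics/cs.png

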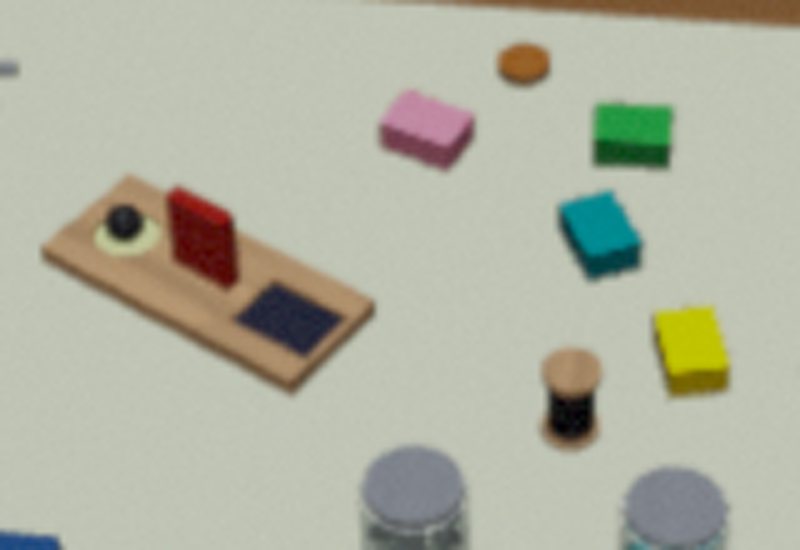

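The crop shows the teal block at top (268.6,242) with its long side running diagonally. The tray has a navy rectangular pocket at (336,206), a red handle and the bead at (380.5,228.5). The blocks are well separated. Now the measurements.

```bash
cat >> h.py <<'E'
def hsv(s): return cv2.cvtColor(cv2.GaussianBlur(s["img"],(3,3),0),cv2.COLOR_RGB2HSV)
def blob(m,seed=None):
    n,l,st,c=cv2.connectedComponentsWithStats(m.astype(np.uint8))
    ok=range(1,n)
    i=max(ok,key=lambda i:st[i,4]) if seed is None else min([i for i in ok if st[i,4]>15],key=lambda i:np.hypot(*(c[i]-seed)))
    return l==i
def rect(s,m,z):
    cs,_=cv2.findContours(m.astype(np.uint8),cv2.RETR_EXTERNAL,cv2.CHAIN_APPROX_NONE)
    c=max(cs,key=len).reshape(-1,2)
    P=plane(s,c,z)[:,:2].astype(np.float32)
    (x,y),(w,h),a=cv2.minAreaRect(P)
    if w<h: w,h,a=h,w,a+90
    return np.round([x,y,w,h,(a+90)%180-90],1)
E
python3 - <<'E'
from h import *
t=viewer.snapshot("top"); s=viewer.snapshot("scene")
H=hsv(t); h,S,V=[H[...,i].astype(int) for i in range(3)]
print(H[242,269],H[206,336],H[217,361],H[222,340],H[229,183],H[229,380],H[250,340])
teal=(h>80)&(h<100)&(S>90); teal=blob(teal,(269,242)); print("stone",teal.sum(),rect(t,teal,24))
cx=teal.nonzero(); print("mean",plane(t,[[cx[1].mean(),cx[0].mean()]],24))
wood=np.zeros_like(teal); wood[185:252,315:402]=((h<22)|(h>165)|((V<80)))[185:252,315:402]&(S>35)[185:252,315:402]
wood=blob(wood,(350,215)); print("tray",wood.sum(),rect(t,wood,14))
pk=np.zeros_like(teal); pk[190:225,315:356]=((h>105)&(h<140)&(S>30)&(V<110))[190:225,315:356]; pk=blob(pk); 
yy,xx=pk.nonzero(); print("pocket",pk.sum(),rect(t,pk,10),plane(t,[[xx.mean(),yy.mean()]],10))
bd=np.zeros_like(teal); bd[215:240,370:392]=(V<70)[215:240,370:392]; bd=blob(bd); yy,xx=bd.nonzero();print("bead",bd.sum(),plane(t,[[xx.mean(),yy.mean()]],21))
pad=blob((V<70)&(np.arange(560)[None]>140)&(np.arange(560)[None]<225)&(np.arange(420)[:,None]>180)&(np.arange(420)[:,None]<280)); print("pad",pad.sum(),rect(t,pad,12))
# scene stone top
Hs=hsv(s);h,S,V=[Hs[...,i].astype(int) for i in range(3)]
print(Hs[204,285],Hs[213,285], Hs[222,358])
tt=blob((h>80)&(h<100)&(S>120)&(V>115),(285,204));print("stone scene",tt.sum(),rect(s,tt,24))
pd=blob((np.abs(np.arange(560)[None]-360)<45)&(np.abs(np.arange(420)[:,None]-222)<35)&(V<80));print("pad scene",pd.sum(),rect(s,pd,12))
rd=blob((S>150)&((h<8)|(h>172))&(np.abs(np.arange(560)[None]-205)<15)&(np.abs(np.arange(420)[:,None]-208)<18)); yy,xx=rd.nonzero(); 
print("red scene",rd.sum(),xx.min(),xx.max(),yy.min(),yy.max())
E
```

```text
[ 91 146 145] [130  31  73] [  0 154 104] [ 13 107 141] [158   6 166] [170  14  55] [158   6 166]
stone 254 [528.2  16.9  47.5  33.9  25.7]
mean [[527.56200737  16.97066821  24.        ]]
tray 1993 [ 585.6 -210.8  191.3   82.3   60.5]
pocket 246 [ 616.7 -157.2   48.    33.8   61.8] [[ 616.39780615 -157.42355837   10.        ]]
bead 52 [[ 556.69633853 -265.7550375    21.        ]]
pad 732 [566.1 237.8 176.6 137.6 -22.3]
[ 91 255 145] [ 92 208  71] [105  10 200]
stone scene 118 [529.8  17.2  45.9  33.8  26.7]
pad scene 353 [572.  238.9 178.  135.2 -22.1]
red scene 166 199 211 199 216
```

```bash
cat > meas.py <<'E'
from h import *
def win(m,x0,x1,y0,y1):
    o=np.zeros_like(m); o[y0:y1,x0:x1]=m[y0:y1,x0:x1]; return o
if __name__=="__main__":
    t=viewer.snapshot("top"); s=viewer.snapshot("scene")
    print("cams",[np.round(-q["R"].T@q["t"]) for q in(t,s)])
    H=hsv(s); h,S,V=[H[...,i].astype(int) for i in range(3)]
    pk=blob(win((h>100)&(h<150)&(V<90)&(S>40),208,240,212,235)); yy,xx=pk.nonzero()
    print("pocket scene",pk.sum(),rect(s,pk,10),plane(s,[[xx.mean(),yy.mean()]],10))
    wd=blob(win((h<25)&(S>70)&(V>140),170,242,190,240),(205,215)); print("tray top scene",wd.sum(),rect(s,wd,14))
    bd=blob(win(V<60,180,200,195,212)); yy,xx=bd.nonzero(); print("bead scene",bd.sum(),plane(s,[[xx.mean(),yy.mean()]],21))
    # handle top in top view -> brighter red
    H=hsv(t); h,S,V=[H[...,i].astype(int) for i in range(3)]
    rd=blob(win((S>110)&((h<8)|(h>172))&(V>75),345,375,205,228)); print("handle top",rd.sum(),rect(t,rd,70))
    # tray long edges in top view via Canny-like: wood mask contour lines
    wood=blob(win(((h<22)|(h>165)|(V<80))&(S>35),315,402,185,252),(350,215))
    wood=cv2.morphologyEx(wood.astype(np.uint8),cv2.MORPH_CLOSE,np.ones((9,9)))
    cs,_=cv2.findContours(wood,cv2.RETR_EXTERNAL,cv2.CHAIN_APPROX_NONE); c=max(cs,key=len).reshape(-1,2)
    P=plane(t,c,14)[:,:2]; a=np.radians(61); u=np.array([np.cos(a),np.sin(a)]);v=np.array([-u[1],u[0]]); q=P-[585.6,-210.8]
    A=q@u;B=q@v
    for sg in(1,-1):
        k=(B*sg>33)&(abs(A)<80); f=np.polyfit(A[k],B[k],1); print("long",sg,np.degrees(np.arctan(f[0]))+61,f[1])
        k=(A*sg>88)&(abs(B)<30); f=np.polyfit(B[k],A[k],1); print("short",sg,-np.degrees(np.arctan(f[0]))+61,f[1])
E
python3 meas.py
```

```text
cams [array([ 469.,  -14., 1172.]), array([1689.,   74., 1121.])]
pocket scene 116 [ 615.5 -156.8   44.    31.1   62.2] [[ 615.61830461 -156.85284      10.        ]]
tray top scene 709 [ 583.3 -207.7  187.6   90.3   60.9]
bead scene 22 [[ 556.81759463 -265.92690631   21.        ]]
handle top 102 [ 585.8 -210.3   44.2   13.8   59.7]
long 1 60.500956889145414 39.943690824744365
short 1 60.039517734068774 94.52136467605993
long -1 60.42731198667011 -40.04838921578838
short -1 59.742472933416764 -94.61479084170455
```

```bash
python3 -m crank '{"slide":[[0,0,0],[0,0,0],[0,0,0],[0,0,0],[0,0,0],[0,0,0],[0,0,0],[0,0,0]],"twist":[0.145,0.145,0.145,0.145,0.145,0.145,0.145,0.145]}'
```

```text
time: 1.2
tool_pos: [193.2, 568.1, 231.3]
tcp_rot: [180.0, 0.0, 94.4]
ft_force: [0.7, -0.3, 0.7]
finger_gap: 85.4
```

```bash
python3 -m crank '{"slide":[[0,0,0],[0,0,0],[0,0,0],[0,0,0],[0,0,0],[0,0,0],[0,0,0],[0,0,0]],"twist":[0.149,0.149,0.149,0.149,0.149,0.149,0.149,0.149]}'
cat > go.py <<'E'
import sys,numpy as np
from bench import status
def rm(o):
    from scipy.spatial.transform import Rotation as Ro
    return Ro.from_euler("xyz",o,degrees=True)
if __name__=="__main__":
    s=status.sense(); g=[float(a) for a in sys.argv[1:4]]
    d=np.array(g)-s["tool_pos"]; R=rm(s["tcp_rot"])
    print("pos",np.round(s["tool_pos"],1),"rot",np.round(s["tcp_rot"],2),"t",s["time"],"j6",s["joint_pos"][5])
    print("tool-axis shift m",np.round(R.inv().apply(d)/1000,4),"dist",np.linalg.norm(d))
    if len(sys.argv)>4: print("twist rad",-np.radians((float(sys.argv[4])-s["tcp_rot"][2]+180)%360-180))
E
python3 go.py 528.3 17 150 26
```

```text
time: 2.0
tool_pos: [193.2, 568.0, 231.3]
tcp_rot: [180.0, 0.0, 26.1]
ft_force: [0.5, -0.6, -0.1]
finger_gap: 85.4
pos [193.2 568.  231.3] rot [180.     0.    26.11] t 2.0 j6 130.22003652872095
tool-axis shift m [0.0585 0.6423 0.0813] dist 650.0631653465306
twist rad 0.0018383984024181543
```

```bash
python3 -m crank '{"slide":[[0.0036,0.04,0.0],[0.0036,0.04,0.0],[0.0036,0.04,0.0],[0.0036,0.04,0.0],[0.0036,0.04,0.0],[0.0036,0.04,0.0],[0.0036,0.04,0.0],[0.0036,0.04,0.0]],"twist":[0,0,0,0,0,0,0,0]}'
python3 -m crank '{"slide":[[0.0036,0.04,0.01],[0.0036,0.04,0.01],[0.0036,0.04,0.01],[0.0036,0.04,0.01],[0.0036,0.04,0.01],[0.0036,0.04,0.01],[0.0036,0.04,0.01],[0.0036,0.04,0.01]],"twist":[0,0,0,0,0,0,0,0]}'
python3 go.py 528.3 17 60 26
```

```text
time: 2.8
tool_pos: [362.2, 293.0, 231.5]
tcp_rot: [-180.0, -0.0, 26.5]
ft_force: [1.1, 0.6, -0.8]
finger_gap: 85.2
time: 3.6
tool_pos: [530.7, 19.2, 151.1]
tcp_rot: [180.0, -0.0, 26.5]
ft_force: [0.8, 0.3, 0.2]
finger_gap: 85.5
pos [530.7  19.2 151.1] rot [ 1.7998e+02 -4.0000e-02  2.6450e+01] t 3.6 j6 60.08123889472705
tool-axis shift m [-0.0032  0.0009  0.0911] dist 91.18867834229432
twist rad 0.007859511323250499
```

```bash
python3 -m crank '{"slide":[[-0.0032,0.001,0.03],[0,0,0.03],[0,0,0.03],[0,0,0],[0,0,0]],"twist":[0,0.008,0,0,0]}'
python3 go.py 528.3 17 8 26
python3 - <<'E'
from h import *
t=viewer.snapshot("top"); s=viewer.snapshot("scene")
crop(t,210,180,330,300,4.5,"ct1"); crop(s,235,150,335,250,5,"cs1")
E
```

```text
time: 4.1
tool_pos: [527.1, 18.5, 61.4]
tcp_rot: [-180.0, 0.1, 26.0]
ft_force: [0.7, 0.2, -0.7]
finger_gap: 85.5
pos [527.1  18.5  61.4] rot [-1.7996e+02  6.0000e-02  2.6010e+01] t 4.1 j6 60.43219070693455
tool-axis shift m [0.0005 0.0019 0.0534] dist 53.47979979303674
twist rad 0.00014157754857575648
```

View pics/cs1.png

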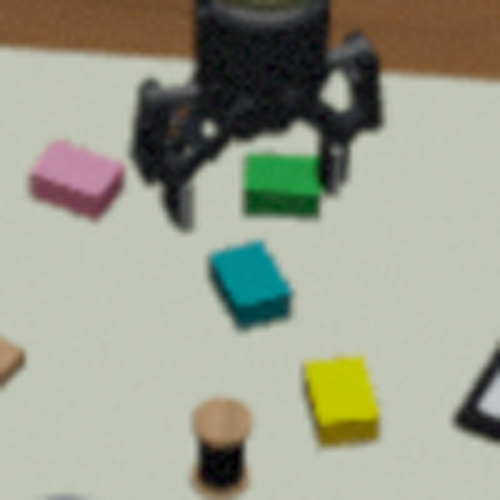

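The scene crop shows the open fingers straddling the teal block across its short side (crop centre 250,285), with no other block in the way. I'll go down and grip.

```bash
python3 -m crank '{"slide":[[0,0.001,0.015],[0,0.001,0.015],[0,0,0.015],[0,0,0.006],[0,0,0.004],[0,0,0]],"twist":[0,0,0,0,0,0]}'
python3 go.py 528.3 17 5.5 26
```

```text
time: 4.8
tool_pos: [527.7, 16.7, 5.4]
tcp_rot: [-180.0, 0.1, 26.0]
ft_force: [0.2, 1.1, -0.4]
finger_gap: 85.6
pos [527.7  16.7   5.4] rot [-1.7996e+02  8.0000e-02  2.6000e+01] t 4.8 j6 60.24632588511857
tool-axis shift m [ 0.0007 -0.     -0.0001] dist 0.6656105685628652
twist rad -1.7725316036909893e-05
```

```bash
python3 -m crank '{"slide":[[0,0,0],[0,0,0],[0,0,0],[0,0,0],[0,0,0],[0,0,0],[0,0,0],[0,0,0]],"twist":[0,0,0,0,0,0,0,0]}' 1 40
python3 -m crank '{"slide":[[0,0,0],[0,0,0],[0,0,0],[0,0,-0.01],[0,0,-0.02],[0,0,-0.02],[0,0,-0.02],[0,0,0]],"twist":[0,0,0,0,0,0,0,0]}' 
python3 - <<'E'
from h import *
t=viewer.snapshot("top"); s=viewer.snapshot("scene")
crop(t,210,180,330,300,4.5,"ct2"); crop(s,235,150,335,250,5,"cs2")
E
```

```text
time: 5.6
tool_pos: [529.0, 16.6, 7.0]
tcp_rot: [180.0, -0.1, 26.0]
ft_force: [-0.4, 0.1, 5.7]
finger_gap: 35.3
time: 6.4
tool_pos: [530.5, 16.5, 79.6]
tcp_rot: [179.9, -0.3, 26.0]
ft_force: [0.8, 0.0, -1.0]
finger_gap: 34.9
```

View pics/cs2.png

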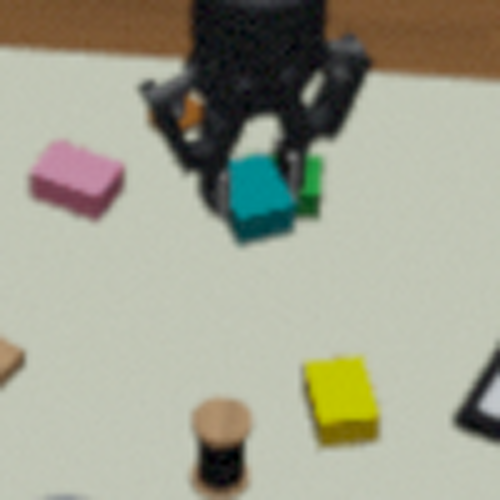

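```bash
python3 -m crank '{"slide":[[0,0,0],[0,0,0],[0,0,0]],"twist":[0,0,0]}' 
python3 go.py 528.3 17 80 26
python3 - <<'E'
from h import *
t=viewer.snapshot("top"); s=viewer.snapshot("scene")
crop(s,265,165,305,210,13,"cs3"); crop(t,240,210,310,280,8,"ct3")
st=status.sense(); p=st["tool_pos"]; print(p, st["tcp_rot"], st["ft_force"])
print("TCP px scene",proj(s,p),"top",proj(t,p))
a=np.radians(26);u=np.array([np.cos(a),np.sin(a),0]);v=np.array([-u[1],u[0],0])
for dz in (0,7):
  print(dz,[np.round((proj(s,p+sx*25*u+sy*18*v+[0,0,-dz])[0]-[265,165])*13).tolist() for sx in(1,-1) for sy in (1,-1)])
E
```

```text
time: 6.8
tool_pos: [527.5, 16.7, 75.1]
tcp_rot: [-179.9, 0.1, 26.0]
ft_force: [0.3, 1.2, -1.5]
finger_gap: 34.9
pos [527.5  16.7  75.1] rot [-1.7994e+02  1.0000e-01  2.6000e+01] t 6.8 j6 60.24801981240478
tool-axis shift m [ 0.0008  0.0001 -0.0049] dist 4.939133060043352
twist rad -7.013955862688848e-05
[527.88917714  16.69043491  75.6257571 ] [-1.79965720e+02  5.70434082e-02  2.59996652e+01] [ 0.5984536   0.26074321 -1.49605969]
TCP px scene [[284.728052   191.01249001]] top [[268.2858865  240.62458931]]
0 [[373.0, 390.0], [223.0, 427.0], [289.0, 251.0], [142.0, 287.0]]
7 [[371.0, 413.0], [222.0, 450.0], [288.0, 274.0], [142.0, 310.0]]
```

View pics/cs3.png

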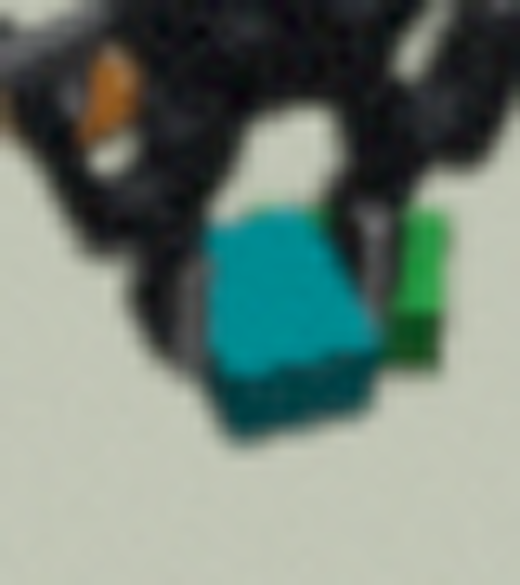

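The crop shows the stone level in the jaws. Its lower front edge runs from (235,445) to (365,408), about 6 mm below the TCP, and the pad tips are about 10 mm above its underside. That leaves enough room for the 5 mm pocket. I'll raise it, turn it and carry it over the pocket.

```bash
python3 -m crank '{"slide":[[0,0,-0.01],[0,0,-0.015],[0,0,-0.01],[0,0,0],[0,0,0],[0,0,0],[0,0,0]],"twist":[0,0,-0.12,-0.12,-0.12,-0.12,-0.12]}' 
python3 -m crank '{"slide":[[0,0,0],[0,0,0]],"twist":[0,0]}' 
python3 go.py 616 -157 110 60.4
```

```text
time: 7.6
tool_pos: [529.2, 16.6, 113.2]
tcp_rot: [179.9, -0.1, 60.7]
ft_force: [-0.5, -0.0, -1.1]
finger_gap: 34.9
time: 7.8
tool_pos: [528.9, 16.6, 112.5]
tcp_rot: [179.9, -0.0, 60.2]
ft_force: [0.6, 0.3, -1.3]
finger_gap: 34.8
pos [528.9  16.6 112.5] rot [ 1.7992e+02 -4.0000e-02  6.0180e+01] t 7.8 j6 26.070753475131667
tool-axis shift m [-0.1073  0.1619  0.0027] dist 194.22888124572708
twist rad -0.003921746331907296
```

```bash
python3 -m crank '{"slide":[[-0.008,0.012,0],[-0.016,0.024,0],[-0.0193,0.03,0],[-0.0193,0.03,0],[-0.0193,0.03,0],[-0.0173,0.024,0],[-0.008,0.012,0],[0,0,0]],"twist":[0,0,0,0,0,0,0,0]}' 
python3 -m crank '{"slide":[[0,0,0],[0,0,0],[0,0,0],[0,0,0]],"twist":[0,0,0,0]}' 
python3 go.py 616 -157 60 60.4
python3 - <<'E'
from h import *
t=viewer.snapshot("top"); s=viewer.snapshot("scene")
crop(s,175,165,255,245,7,"cs4")
E
```

```text
time: 8.6
tool_pos: [616.6, -158.9, 111.3]
tcp_rot: [180.0, 0.0, 60.2]
ft_force: [-1.3, 0.4, -2.3]
finger_gap: 34.9
time: 9.0
tool_pos: [616.1, -155.7, 111.5]
tcp_rot: [180.0, -0.0, 60.4]
ft_force: [-0.5, -0.0, -1.6]
finger_gap: 35.3
pos [ 616.1 -155.7  111.5] rot [180.    -0.    60.43] t 9.0 j6 10.758021921874898
tool-axis shift m [-0.0012  0.0006  0.0515] dist 51.49109656201658
twist rad 0.0005965107420320213
```

View pics/cs4.png

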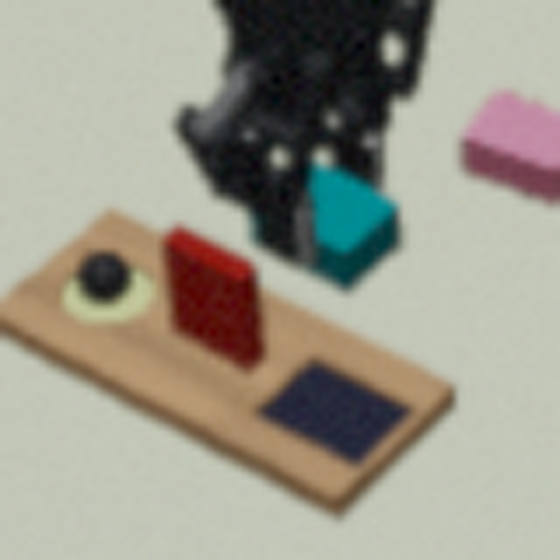

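The stone hangs above the pocket (navy, crop 335,410), parallel to the tray and clear of the handle. I'll lower it to just above the tray and check the alignment there.

```bash
python3 -m crank '{"slide":[[-0.001,0,0.015],[0,0,0.025],[0,0,0.025],[0,0,0.012],[0,0,0],[0,0,0],[0,0,0]],"twist":[0,0,0,0,0,0,0]}' 
python3 go.py 616 -157 16 60.4
python3 - <<'E'
from h import *
t=viewer.snapshot("top"); s=viewer.snapshot("scene")
crop(s,195,190,245,240,11,"cs5"); crop(t,310,180,370,240,9,"ct5")
p=status.sense()["tool_pos"]; 
a=np.radians(60.4);u=np.array([np.cos(a),np.sin(a),0]);v=np.array([-u[1],u[0],0])
c=np.array([616.2,-156.9,0])
for nm,cc,z,hx,hy in(("pocket rim",c,14,28,21),("stone low",p*[1,1,0],p[2]-6,25,18),("stone up",p*[1,1,0],p[2]+18,25,18)):
  print(nm,[np.round((proj(s,cc+sx*hx*u+sy*hy*v+[0,0,z])[0]-[195,190])*11).tolist() for sx,sy in((1,1),(1,-1),(-1,-1),(-1,1))],[np.round((proj(t,cc+sx*hx*u+sy*hy*v+[0,0,z])[0]-[310,180])*9).tolist() for sx,sy in((1,1),(1,-1),(-1,-1),(-1,1))])
E
```

```text
time: 9.8
tool_pos: [616.9, -157.9, 36.0]
tcp_rot: [179.8, -0.0, 60.4]
ft_force: [0.2, 0.4, -0.8]
finger_gap: 34.8
pos [ 616.9 -157.9   36. ] rot [ 1.7985e+02 -3.0000e-02  6.0380e+01] t 9.8 j6 10.652997189644498
tool-axis shift m [ 0.0003 -0.0013  0.02  ] dist 20.02690912470034
twist rad -0.00041285999352392726
pocket rim [[433.0, 357.0], [334.0, 450.0], [168.0, 361.0], [268.0, 271.0]] [[112.0, 254.0], [181.0, 126.0], [355.0, 218.0], [287.0, 347.0]]
stone low [[411.0, 318.0], [325.0, 398.0], [176.0, 318.0], [262.0, 240.0]] [[135.0, 240.0], [195.0, 129.0], [353.0, 212.0], [294.0, 324.0]]
stone up [[407.0, 252.0], [320.0, 332.0], [169.0, 252.0], [257.0, 175.0]] [[144.0, 229.0], [205.0, 115.0], [366.0, 200.0], [305.0, 315.0]]
```

View pics/cs5.png

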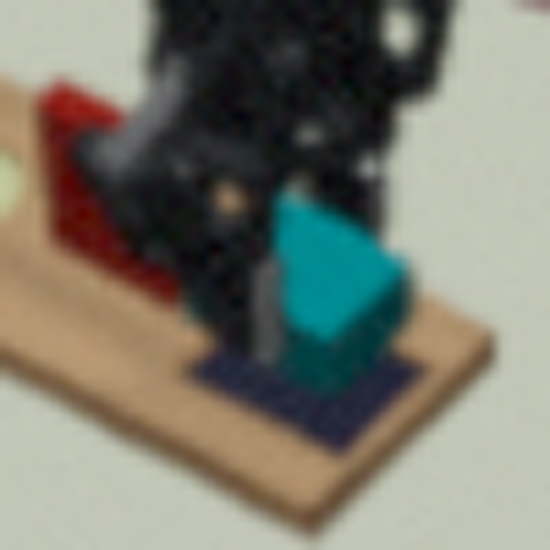

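View pics/ct5.png

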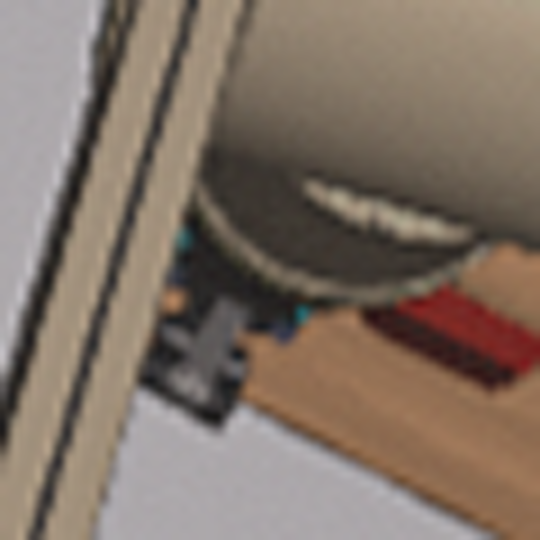

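In the scene crop the stone's lower front corner is at (327,395), where (325,398) was predicted. The pocket's front corner is at (338,450), predicted (334,450). The alignment is within about 1 mm, so I'll lower it in.

```bash
python3 -m crank '{"slide":[[0,0,0.005],[0,0,0.005],[0,0,0.004],[0,0,0],[0,0,0],[0,0,0]],"twist":[0,0,0,0,0,0]}' 
python3 -m crank '{"slide":[[0,0,0.002],[0,0,0],[0,0,0]],"twist":[0,0,0]}' 
python3 -m crank '{"slide":[[0,0,0.002],[0,0,0],[0,0,0]],"twist":[0,0,0]}' 
```

```text
time: 10.5
tool_pos: [615.8, -157.5, 20.4]
tcp_rot: [180.0, -0.0, 60.4]
ft_force: [0.4, 0.3, -2.2]
finger_gap: 34.9
time: 10.8
tool_pos: [615.6, -157.5, 18.3]
tcp_rot: [-180.0, 0.0, 60.4]
ft_force: [-0.7, -0.9, -1.7]
finger_gap: 35.1
time: 11.1
tool_pos: [615.6, -157.5, 16.2]
tcp_rot: [-180.0, 0.0, 60.4]
ft_force: [0.2, -0.6, -1.0]
finger_gap: 35.3
```

```bash
python3 -m crank '{"slide":[[0,0,0.001],[0,0,0],[0,0,0]],"twist":[0,0,0]}' 
python3 - <<'E'
from h import *
s=viewer.snapshot("scene")
crop(s,195,190,245,240,11,"cs6")
E
```

```text
time: 11.4
tool_pos: [615.7, -157.5, 16.1]
tcp_rot: [180.0, 0.0, 60.4]
ft_force: [-3.9, 1.3, 5.4]
finger_gap: 35.1
```

View pics/cs6.png

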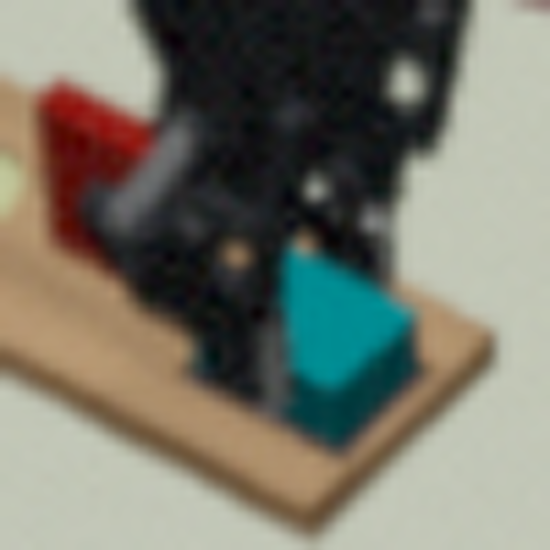

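Contact came at 5.4 N with the stone inside the pocket outline and its lower edge hidden by the rim at (340,445). I'll release it.

```bash
python3 -m crank '{"slide":[[0,0,0],[0,0,0],[0,0,0],[0,0,0],[0,0,0],[0,0,0]],"twist":[0,0,0,0,0,0]}' 0.3 40
python3 -m crank '{"slide":[[0,0,-0.005],[0,0,-0.01],[0,0,-0.02],[0,0,-0.03],[0,0,-0.03],[0,0,-0.02],[0,0,0],[0,0,0]],"twist":[0,0,0,0,0,0,0,0]}' 
python3 - <<'E'
from h import *
s=viewer.snapshot("scene");t=viewer.snapshot("top")
crop(s,165,180,245,240,9,"cs7")
crop(t,310,180,410,255,7,"ct7")
E
```

```text
time: 12.05
tool_pos: [615.7, -157.5, 15.2]
tcp_rot: [-180.0, 0.0, 60.4]
ft_force: [0.5, -0.5, -0.2]
finger_gap: 60.0
time: 12.85
tool_pos: [616.2, -157.7, 131.4]
tcp_rot: [179.9, -0.0, 60.4]
ft_force: [0.3, -0.2, -0.1]
finger_gap: 59.7
```

View pics/cs7.png

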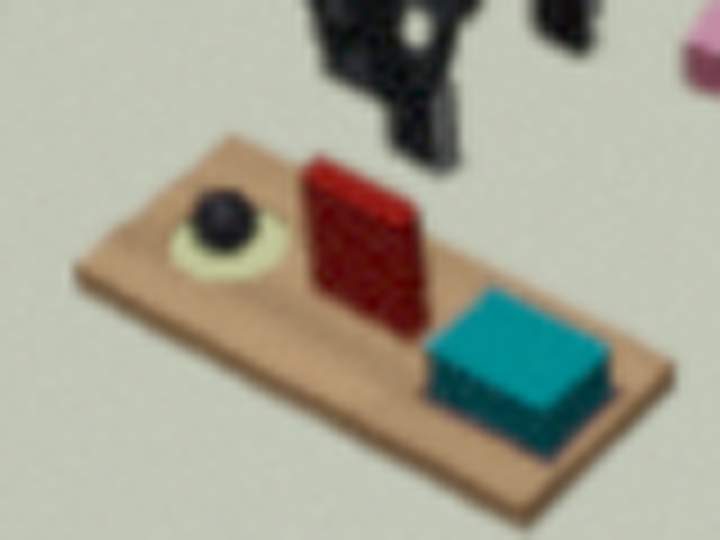

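The crop shows the stone lying flat in the pocket with its top face at (520,350). The bead is still in its pocket at (225,220). I'll check the numbers and the handle before moving on.

```bash
python3 - <<'E'
from meas import *
s=viewer.snapshot("scene")
H=hsv(s); h,S,V=[H[...,i].astype(int) for i in range(3)]
tt=blob(win((h>80)&(h<100)&(S>120)&(V>115),205,240,205,235));print("stone top z33",tt.sum(),rect(s,tt,33))
rd=win((S>150)&((h<8)|(h>172)),195,216,190,220)
print(V[rd].min(),V[rd].max()); tp=blob(rd&(V>135)); print("handle top",tp.sum(),rect(s,tp,70))
E
python3 go.py 585.6 -210.8 131 60.4
```

```text
stone top z33 128 [ 617.1 -156.4   46.1   31.    62. ]
85 157
handle top 16 [ 587.9 -210.8   34.4    5.3   64.3]
pos [ 614.7 -157.2  128.7] rot [-1.7986e+02  3.0000e-02  6.0380e+01] t 13.0 j6 10.653737883479506
tool-axis shift m [-0.061   0.0012 -0.0023] dist 61.06841849204167
twist rad -0.000384318094750886
```

```bash
python3 -m crank '{"slide":[[-0.015,0,0],[-0.026,0,0],[-0.015,0,0],[-0.005,0,0],[0,0,0],[0,0,0],[0,0,0],[0,0,0]],"twist":[0,0,0,0,0,0,0,0]}' 
python3 - <<'E'
from h import *
s=viewer.snapshot("scene")
crop(s,165,160,245,240,7,"cs8")
E
python3 go.py 585.6 -210.8 38 60.4
```

```text
time: 13.8
tool_pos: [585.9, -209.9, 130.3]
tcp_rot: [180.0, -0.0, 60.4]
ft_force: [0.7, -0.3, 0.5]
finger_gap: 59.8
pos [ 585.8 -209.9  130.3] rot [ 1.800e+02 -1.000e-02  6.043e+01] t 13.85 j6 5.135754676229951
tool-axis shift m [-0.0009  0.0002  0.0923] dist 92.31182525052621
twist rad 0.00048235098608384846
```

View pics/cs8.png

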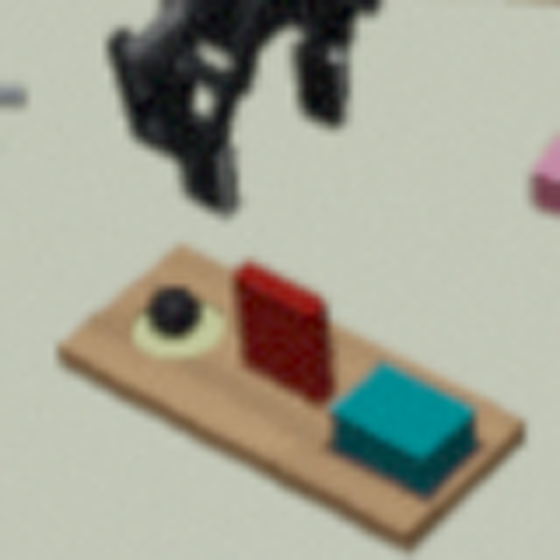

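```bash
python3 -m crank '{"slide":[[-0.0005,0,0.015],[0,0,0.025],[0,0,0.01],[0,0,0],[0,0,0]],"twist":[0,0,0,0,0]}' 
python3 - <<'E'
from h import *
s=viewer.snapshot("scene")
crop(s,165,160,245,240,7,"cs9")
E
python3 go.py 585.6 -210.8 38 60.4
```

```text
time: 14.35
tool_pos: [585.2, -210.8, 80.2]
tcp_rot: [-180.0, 0.0, 60.4]
ft_force: [0.6, -0.1, 0.1]
finger_gap: 59.4
pos [ 585.8 -211.1   81. ] rot [179.95  -0.    60.38] t 14.4 j6 5.08221460439147
tool-axis shift m [ 0.0002 -0.0004  0.043 ] dist 43.04299482268979
twist rad -0.0003433523530150958
```

View pics/cs9.png

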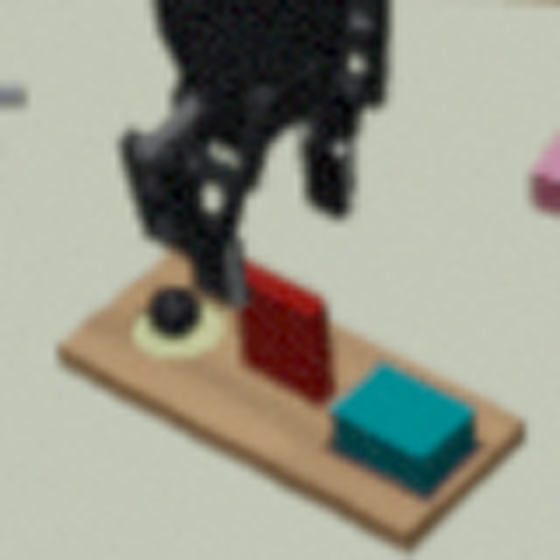

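The fingers straddle the red handle (crop 285,330), with the bead and stone clear on either side. I'll go down and close, softly at first.

```bash
python3 -m crank '{"slide":[[0,0,0.012],[0,0,0.018],[0,0,0.01],[0,0,0.003],[0,0,0],[0,0,0]],"twist":[0,0,0,0,0,0]}' 
python3 -m crank '{"slide":[[0,0,0],[0,0,0],[0,0,0],[0,0,0],[0,0,0],[0,0,0],[0,0,0],[0,0,0]],"twist":[0,0,0,0,0,0,0,0]}' 1 25
python3 -m crank '{"slide":[[0,0,0],[0,0,0],[0,0,0],[0,0,0],[0,0,0]],"twist":[0,0,0,0,0]}' 1 90
python3 - <<'E'
from h import *
s=viewer.snapshot("scene")
crop(s,165,160,245,240,7,"cs10")
print(status.sense())
E
```

```text
time: 15.0
tool_pos: [585.8, -211.2, 38.0]
tcp_rot: [179.9, -0.0, 60.4]
ft_force: [0.3, -0.2, -0.2]
finger_gap: 60.0
time: 15.8
tool_pos: [585.8, -211.2, 37.8]
tcp_rot: [179.9, -0.0, 60.4]
ft_force: [3.2, -1.6, 3.3]
finger_gap: 11.9
time: 16.3
tool_pos: [585.9, -211.3, 38.0]
tcp_rot: [179.9, -0.0, 60.4]
ft_force: [3.1, -2.7, 3.9]
finger_gap: 11.0
{'time': 16.35, 'joint_pos': array([-2.45448951e+01,  2.03775340e+01,  9.12668475e+01, -3.35415782e-03,
        6.82726351e+01,  5.08206242e+00]), 'qd': array([-0.05834633,  0.02442191, -0.08220912,  0.03348708,  0.01776368,
        0.11367648]), 'joint_efforts': array([ 5.50522618e-01, -5.88594317e+01, -3.97600615e+01,  1.94239025e-01,
        1.31325200e+00,  3.95999104e-02]), 'tool_pos': array([ 585.8808886 , -211.29148431,   37.92630833]), 'tcp_rot': array([ 1.79917067e+02, -4.24547156e-03,  6.03742850e+01]), 'ft_force': array([ 3.87847068, -3.11581637,  4.54622387]), 'wrist_torque': array([-0.22988299, -0.39151199,  0.0648221 ]), 'finger_gap': 10.800209782192642}
```

View pics/cs10.png

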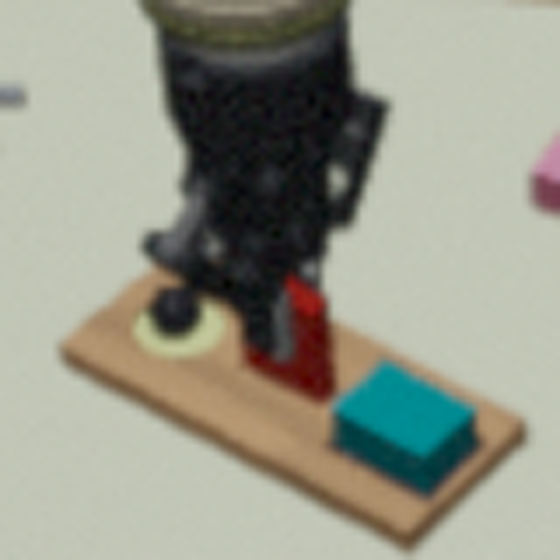

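The jaws hold the handle at an 11 mm gap, and the bead and stone haven't moved. I'll lift gently.

```bash
python3 -m crank '{"slide":[[0,0,-0.001],[0,0,-0.002],[0,0,-0.003],[0,0,-0.004],[0,0,-0.004],[0,0,-0.003],[0,0,-0.002],[0,0,-0.001]],"twist":[0,0,0,0,0,0,0,0]}'
python3 -m crank '{"slide":[[0,0,0],[0,0,0],[0,0,0]],"twist":[0,0,0]}'
python3 - <<'E'
from h import *
s=viewer.snapshot("scene")
crop(s,165,160,245,240,7,"cs11")
x=status.sense(); print(x["tcp_rot"],x["wrist_torque"],x["finger_gap"])
E
```

```text
time: 17.15
tool_pos: [585.4, -211.0, 57.7]
tcp_rot: [180.0, -0.0, 60.4]
ft_force: [0.1, 0.0, -5.1]
finger_gap: 10.8
time: 17.45
tool_pos: [585.2, -210.9, 57.1]
tcp_rot: [-180.0, 0.0, 60.4]
ft_force: [-0.3, -0.7, -6.0]
finger_gap: 10.9
[-1.79979710e+02  1.61847757e-03  6.03765420e+01] [-0.08345216 -0.01103615  0.03269717] 10.90343401592958
```

View pics/cs11.png

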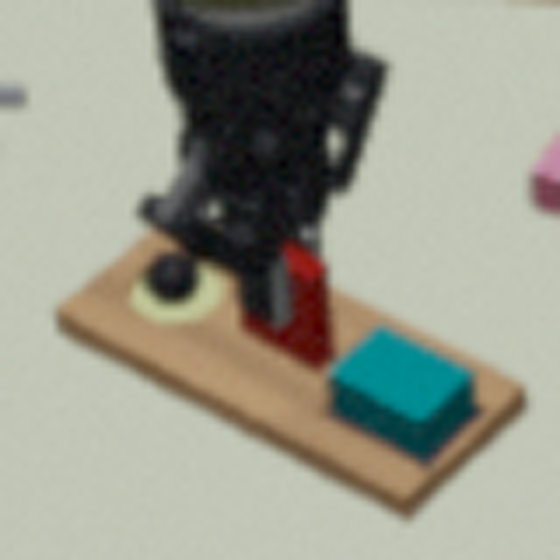

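The tray rose evenly: its corners moved up 33, 35 and 36 crop pixels at the front, left and right. The bead is still seated at (173,275). I'll carry on lifting and remeasure the pad.

```bash
python3 -m crank '{"slide":[[0,0,-0.003],[0,0,-0.006],[0,0,-0.009],[0,0,-0.012],[0,0,-0.012],[0,0,-0.012],[0,0,-0.012],[0,0,-0.009]],"twist":[0,0,0,0,0,0,0,0]}'
python3 -m crank '{"slide":[[0,0,-0.009],[0,0,-0.006],[0,0,-0.003],[0,0,0],[0,0,0]],"twist":[0,0,0,0,0]}'
python3 - <<'E'
from meas import *
s=viewer.snapshot("scene");t=viewer.snapshot("top")
for q,w in((t,(148,218,190,268)),(s,(330,388,198,245))):
    V=hsv(q)[...,2].astype(int); S=hsv(q)[...,1]
    d=blob(win((V<95),*w)); f=np.zeros(d.shape,np.uint8)
    cs,_=cv2.findContours(d.astype(np.uint8),cv2.RETR_CCOMP,cv2.CHAIN_APPROX_NONE)
    cs=sorted(cs,key=cv2.contourArea)[::-1][:2]
    for c in cs:
        P=plane(q,c.reshape(-1,2),12)[:,:2].astype(np.float32); print(np.round(cv2.minAreaRect(P)[0],1),np.round(cv2.minAreaRect(P)[1:][0],1),cv2.minAreaRect(P)[2])
crop(s,320,190,400,250,9,"cp"); crop(s,165,120,265,230,5,"cs12")
E
python3 go.py 567 238 150 60.4
```

```text
time: 18.3
tool_pos: [585.8, -211.2, 134.1]
tcp_rot: [179.9, -0.0, 60.4]
ft_force: [0.5, -0.3, -6.1]
finger_gap: 11.1
time: 18.8
tool_pos: [585.0, -210.8, 149.7]
tcp_rot: [-179.9, 0.0, 60.4]
ft_force: [-0.0, -0.1, -6.0]
finger_gap: 10.3
[565.8 238.2] [139.2 177.6] 67.72452545166016
[568.4 188.2] [190.8  85.1] 9.424253463745117
pos [ 584.9 -210.8  149.5] rot [-1.7993e+02  1.0000e-02  6.0380e+01] t 18.9 j6 5.0841701244633395
tool-axis shift m [ 3.813e-01 -2.374e-01 -2.000e-04] dist 449.1227728490056
twist rad -0.0004316229615580095
```

View pics/cs12.png

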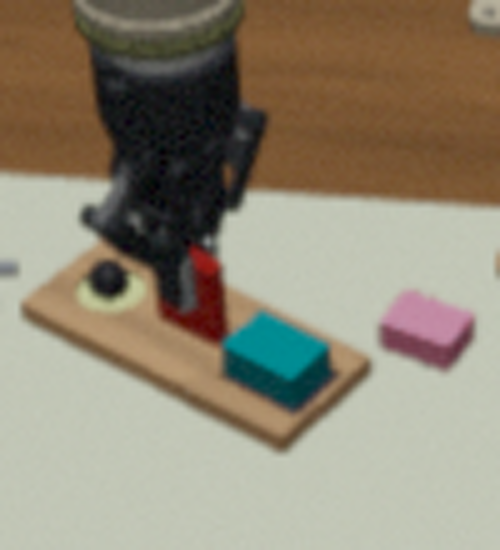

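View pics/cp.png

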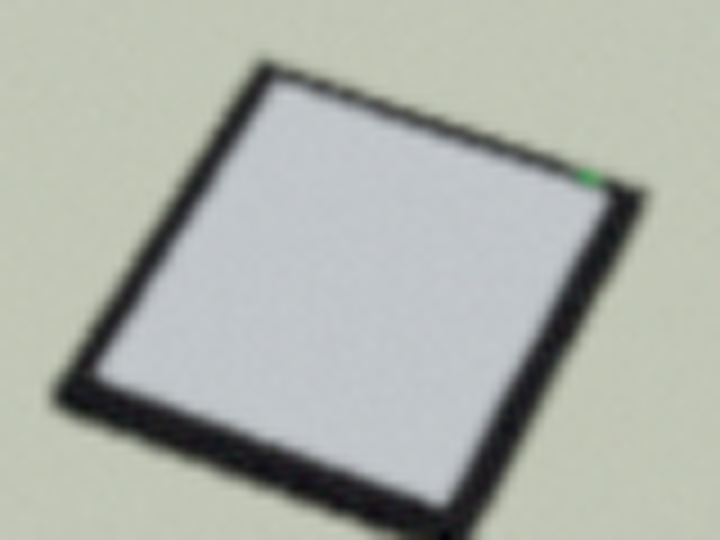

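The tray is level with the bead and stone seated. In the scene view the pad's near black side is visible, which explains that view's +x bias, so I'm using the top-view centre of (566,238). I'll carry it there with a gentle ramp.

```bash
python3 -m crank '{"slide":[[0.0025,-0.0016,0],[0.0051,-0.0032,0],[0.0076,-0.0048,0],[0.0102,-0.0064,0],[0.0127,-0.008,0],[0.01525,-0.00955,0],[0.01525,-0.00955,0],[0.01525,-0.00955,0]],"twist":[0,0,0,0,0,0,0,0]}'
python3 -m crank '{"slide":[[0.01525,-0.00955,0],[0.01525,-0.00955,0],[0.01525,-0.00955,0],[0.01525,-0.00955,0],[0.01525,-0.00955,0],[0.01525,-0.00955,0],[0.01525,-0.00955,0],[0.01525,-0.00955,0]],"twist":[0,0,0,0,0,0,0,0]}'
python3 -m crank '{"slide":[[0.01525,-0.00955,0],[0.01525,-0.00955,0],[0.01525,-0.00955,0],[0.01525,-0.00955,0],[0.01525,-0.00955,0],[0.01525,-0.00955,0],[0.01525,-0.00955,0],[0.01525,-0.00955,0]],"twist":[0,0,0,0,0,0,0,0]}'
python3 -m crank '{"slide":[[0.01525,-0.00955,0],[0.0127,-0.008,0],[0.0102,-0.0064,0],[0.0076,-0.0048,0],[0.0051,-0.0032,0],[0.0025,-0.0016,0],[0,0,0],[0,0,0]],"twist":[0,0,0,0,0,0,0,0]}'
python3 -m crank '{"slide":[[0,0,0],[0,0,0],[0,0,0],[0,0,0],[0,0,0],[0,0,0]],"twist":[0,0,0,0,0,0]}'
python3 go.py 566 238 150 60.4
python3 - <<'E'
from h import *
s=viewer.snapshot("scene");t=viewer.snapshot("top")
crop(s,300,140,410,250,5,"cs13");crop(t,110,160,250,300,4,"ct13")
E
```

```text
time: 19.7
tool_pos: [580.8, -110.0, 150.3]
tcp_rot: [-180.0, -0.0, 60.4]
ft_force: [-0.2, 0.2, -5.8]
finger_gap: 10.9
time: 20.5
tool_pos: [574.6, 33.4, 150.4]
tcp_rot: [180.0, -0.0, 60.4]
ft_force: [0.9, -0.4, -5.2]
finger_gap: 11.1
time: 21.3
tool_pos: [568.3, 177.2, 150.3]
tcp_rot: [-180.0, 0.0, 60.4]
ft_force: [-0.3, 0.2, -5.3]
finger_gap: 10.7
time: 22.1
tool_pos: [566.0, 238.1, 150.2]
tcp_rot: [180.0, 0.0, 60.4]
ft_force: [0.0, 0.1, -5.1]
finger_gap: 10.9
time: 22.7
tool_pos: [566.0, 238.6, 150.3]
tcp_rot: [180.0, -0.0, 60.4]
ft_force: [-0.3, 0.7, -5.5]
finger_gap: 11.0
pos [566.  238.6 150.3] rot [179.99  -0.    60.38] t 22.7 j6 47.69536903314236
tool-axis shift m [-0.0005  0.0003  0.0003] dist 0.6653560962488624
twist rad -0.00033153534289534275
```

View pics/cs13.png

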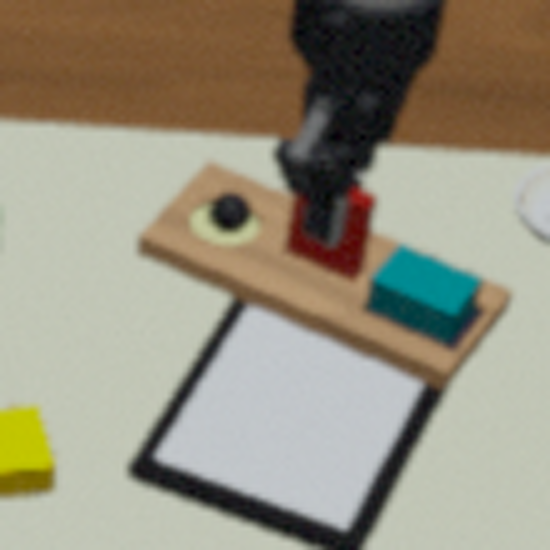

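View pics/ct13.png

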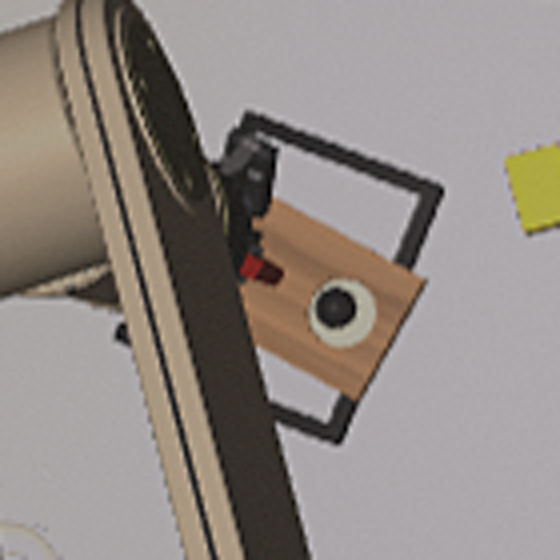

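The scene picture shows the tray over the pad, with the stone in its pocket (425,285) and the bead in its own (232,212). In the top picture the bead is inside the pale ring at (335,305). I'll check the level against the predicted tray corners, check the bead, and check that the other things haven't moved.

```bash
python3 - <<'E'
from meas import *
s=viewer.snapshot("scene");t=viewer.snapshot("top")
p=status.sense()["tool_pos"]; a=np.radians(60.4);u=np.array([np.cos(a),np.sin(a),0]);v=np.array([-u[1],u[0],0])
c=np.array([p[0],p[1],p[2]-38+14])
for sx,sy in((1,1),(1,-1),(-1,-1),(-1,1)):
    X=c+sx*95*u+sy*40*v; print(sx,sy,"scene crop",np.round((proj(s,X)[0]-[300,140])*5),"top crop",np.round((proj(t,X)[0]-[110,160])*4))
b=c-62*u; print("bead seat scene",np.round((proj(s,b+[0,0,7])[0]-[300,140])*5),"top",np.round((proj(t,b+[0,0,7])[0]-[110,160])*4), "pocket ctr top",np.round((proj(t,b+[0,0,-5])[0]-[110,160])*4))
V=hsv(t)[...,2].astype(int); bd=blob(win(V<60,186,204,228,246)); yy,xx=bd.nonzero(); B=plane(t,[[xx.mean(),yy.mean()]],c[2]+7)[0]; d=B-b; print("bead off tray axes",d@u,d@v,bd.sum())
H=hsv(s);h,S,V=[H[...,i].astype(int) for i in range(3)]
tt=blob(win((h>80)&(h<100)&(S>120)&(V>115),370,400,185,210)); R=rect(s,tt,c[2]+19); print("stone",R,"off",(np.r_[R[:2],0]-(c+62*u)*[1,1,0])@np.c_[u,v])
a0=cv2.imread("pics/scene0.png").astype(int); a1=cv2.cvtColor(s["img"],cv2.COLOR_RGB2BGR); cv2.imwrite("pics/diff.png",np.abs(a0-a1).clip(0,80).astype(np.uint8)*3)
E
```

```text
1 1 scene crop [508. 290.] top crop [ 72. 242.]
1 -1 scene crop [443. 372.] top crop [141. 123.]
-1 -1 scene crop [135. 234.] top crop [424. 277.]
-1 1 scene crop [206. 160.] top crop [355. 399.]
bead seat scene [223. 209.] top [338. 310.] pocket ctr top [342. 311.]
bead off tray axes 2.8082980201487744 -0.8964957595503287 59
stone [594.4 291.9  46.3  32.5  61.5] off [-1.59005278  1.56293893]
```

View pics/diff.png

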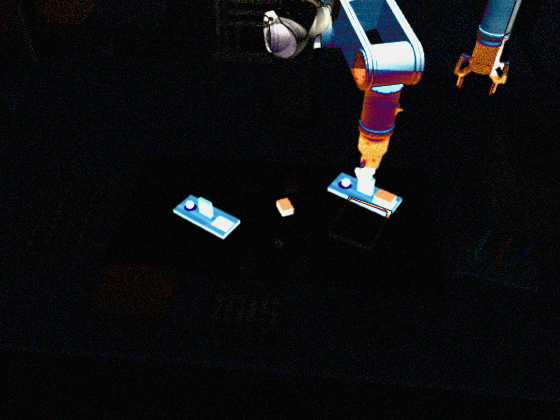

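The difference image shows changes only where the tray and stone used to be and where the arm and tray are now. I'll let it settle briefly, then hand in.

```bash
python3 -m crank '{"slide":[[0,0,0],[0,0,0],[0,0,0],[0,0,0],[0,0,0]],"twist":[0,0,0,0,0]}'
python3 -c "
from bench import hand_in
print(hand_in())"
```

```text
time: 23.4
tool_pos: [566.0, 238.5, 150.3]
tcp_rot: [180.0, 0.0, 60.4]
ft_force: [-0.1, -0.5, -4.5]
finger_gap: 11.2
the job is handed in; nothing more can be done
None
```

I set the teal stone in the rectangular pocket and let go of it. I then lifted the tray by its red handle (90 N grip) and carried it level to the light pad. I handed in at 23.4 s of the 64 s allowed, still holding the tray; no verdict was reported.

Last checks:
- **Position:** the gripper was still at (566.0, 238.5, 150.3) mm, against a pad centre measured from the top camera at (566, 238). That puts the tray's underside about 100 mm above the pad.
- **Level:** the tray's corners were within about 1 pixel of where a level tray should appear, so any tilt is roughly 0.5° at most.
- **Stone:** flat and square in its pocket, about 2 mm off the middle as measured, which is close to the error of the method.
- **Bead:** still in its round pocket, about 3 mm off the middle, and never touched.
- **Everything else:** the before/after pictures show no other object moved.

**Disagreement:** the scene camera put the pad centre 6 mm farther out in x than the top camera did. I took the top camera's value, because the scene view also takes in the pad's black side.

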